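Tap the purple block home on its parallels in the bench vise

TASK

The purple block in one of the two vises is standing up off its two steel parallels, so they slide about loosely underneath. Take the white nylon punch from the blue pad, tap or press the purple block down with the punch's foot until it sits fully home on its parallels, then stand the punch upright on the blue pad again and let go. Do not push on the block with the gripper itself.

Things in the scene. Friction and masses are not known exactly. Their poses are not given: they have to be found in the camera images.
- punch_mid (a point): White nylon punch, loose, upright on the blue pad, round about its z axis: 95 mm tall, 0.15 kg; foot 42 mm in diameter, 28 mm tall, tapering (28 to 34 mm up) to a plain handle 26 mm in diameter. This point is on its axis in the handle, 60 mm above the foot's underside, 35 mm below the top: a good height to grip. The black steel punch of the same shape is not wanted.
- block: Purple aluminium block, 60 (x) x 90 (y) x 34 (z) mm, a bare metal disc mid-top, clamped in the vise. Origin: centre of its underside; z up, flat top 34 mm above. Moves only straight up and down. Starts 8 to 14 mm above its parallels; the jaws hold it where it is left; about 10 N moves it down (more if fast), and on the parallels it stops dead.
- vise: Dark steel vise round the purple block, fixed, 180 (x) x 86 (y) mm. Origin: centre of its underside, on the table; jaw tops 60 mm above. Two loose steel parallels (10 x 110 x 14 mm) lie in it, tops 36 mm above the origin: the block, centred on the vise, is home with its origin 36 mm and its top 70 mm above this one. A like vise holds a plain aluminium block, already home.
- pad: Blue foam pad (firm), fixed on the table, 180 (x) x 240 (y) x 12 (z) mm. Origin: centre of its underside, on the table; its top is 12 mm above that. Only the two punches stand on it.

How it is judged (in metres and radians):
On the way:
1. the purple block is driven home on its parallels (within 2.5 mm) by the white punch (z of block in the frame of vise below 0.0385 m and contact force between punch and block above 1 N).
At the end, for the whole second after the job is handed in: The purple block sits home on its parallels (within 2.5 mm of its seat) and the white punch stands at rest, upright within 10 degrees, foot down, its middle anywhere over the blue pad (z of block in the frame of vise below 0.0385 m and x of punch_mid in the frame of pad between -0.09 and 0.09 m and y of punch_mid in the frame of pad between -0.12 and 0.12 m and z of punch_mid in the frame of pad between 0.066 and 0.078 m and angle between punch_mid's own z axis and vertical below 0.17 rad and linear speed of punch below 0.02 m/s); the robot touches nothing.
It fails at once if the gripper's fingers push on the purple block (more than 3 N) (contact force between the fingers and block above 3 N).
It also fails if it takes over 45 s, if anything falls off the work surface, if the arm or the gripper's body presses on something with over 40 N, if the wrist force passes 120 N, or if a joint passes its speed limit or range.

ROBOT

A 7-joint arm with a two-finger parallel gripper is mounted at the origin on the work surface. World frame = base frame: x ahead of the robot, y to its left, z up, the work surface at z = 0. Lengths are in m, angles in degrees, forces in N, time in s.
With the tool pointing down it reaches from about 0.425 to 0.875 m from the base axis. Payload 4.7 kg.
Tool frame: the origin (TCP) lies on the centre line of the jaws, within the pads' length; the fingertips stand env.nose_length ahead of it and the grasp point (between the pads) lies 8 mm behind it (env.nose_length is the distance from the TCP to the fingertips, in m); y points along the fingers, z is the direction in which the jaws open and shut, and the axes are right-handed (so a half turn about y gives the same grasp; the last joint's range is limited). The gripper opens to 87 mm and grips with 3 to 60 N. Pads are 19 mm wide; open, the fingers measure 117 mm over their backs; the gripper's body (75 mm by 190 mm) begins 51 mm behind the grasp point.
Start: joints at [-76.255, 18.392, -4.016, 83.108, 1.295, 78.541, -3.26], TCP at [0.146, 0.634, 0.234] pointing down, gripper open.
Joint ranges: [-163.93, 163.93], [-17.29, 119.83], [-79.2, 71.16], [3.27, 140.29], [-89.18, 269.18], [5.43, 117.66], [-154.24, 154.24]. Speed limits (degrees/s): [147.25, 147.25, 180, 180, 180, 180, 180].

INTERFACE

Orientations are given as [roll, pitch, yaw] about the fixed x, y, z axes, in that order (R = Rz(yaw) Ry(pitch) Rx(roll)).
In Python, from cell import env, read_camera, camera_info, job, models gives the robot as it stands.
- The arm moves only by the tool move_arm, never from a script. Its argument "moves" is a list of rows, each a list of 6 numbers: the shift along the tool's x, y, z in mm, then the turn, a rotation vector about the tool's x, y, z in degrees. In form: [[x, y, z, ax, ay, az], ...]. A call has 1 to 20 rows; each row is the pose to reach, as a shift and turn from the pose commanded when the call began, along the tool's axes at that moment; what a row does not reach only later rows make up. A row lasts 1/12 s, in which the tool goes at most 41.7 mm and 7.16 degrees, less where a joint would pass 70% of its speed; a pose out of reach is approached as far as the arm can. A call with a gripper value outside its range is refused whole. "claw" is the finger opening in mm, from 0 to 87, set as the call begins (left out, the last holds). The fingers move at their own pace and stop on an object; "newtons" is the grip in N (left out, the last holds). Time passes only in rows, so rows that repeat a pose let the fingers close. It gives the time, the measured TCP pose, the force and the opening at its end, in the units of the state.
- env.get_obs(): the state, without advancing time (a new reading comes with each control period).
- read_camera(name): name is "scene" or "top" or "wrist"; returns (picture, depth): 420x560x3 uint8, red, green, blue; 420x560 float32, m along the optical axis (not along the pixel's ray), 0 where there is no reading.
- camera_info(name): a dict with "fx", "fy", "cx", "cy" (pixels), "R" (3x3) and "t" (3): a world point X has camera coordinates R X + t. Camera axes: x right, y down, z forward; pixel columns grow to the right and rows downward; lengths in m; the calibration is good to about 2 mm. A picture is of the moment at which its call begins: read the wrist's pose just before it. camera_info takes no time and is no camera call; for the wrist camera it gives the pose at the moment of the call.
- job.sign_off(): hands the job in, once; it reports no verdict.
Trained networks look in the newest picture that a camera, given by its name, has taken for a name from the list of things; names that differ only in an ending like _2 or _b are one class to them, and where a whole thing is asked for, a point or a joint stands for the part that bears it (a point fixed in the world has none). Each returns a list of dicts, best first, with "score" (0 to 1); they miss things now and then, are a little off and sometimes report something else, mostly with a low value. They report only what shows in the picture. A call takes as long as a camera call.
- models.spot_in(target, camera): "point" ([x, y, z] in m, in world coordinates, good to about 4 mm: the middle of the surface that is visible of it).
- models.cut_out(target, camera): "mask" (420x560 bool, what is visible of it).
The state is a dict: "time_s": time; "qpos": joint angles; "joint_velocities": joint speeds; "effort": joint torques, N m; "tool_pos": TCP position; "tool_rot": TCP orientation; "force": force on the tool from outside, world axes, zero at the start; "wrist_torque": the same for the moment, N m; "grip_width": finger opening in m.
Only numpy, scipy, OpenCV 4.12 (cv2) and the standard library are available. Lean on these libraries where they do the work, as an engineer would, in place of code of your own. Each camera call takes 0.05 s, during which the arm holds its last target.

## Working session

There is one attempt and no reset: what is moved stays moved. The work goes in short steps, Python scripts to look and compute and a tool call to move; the robot and the scene stay as the last step left them, time stands still between calls to the robot, and variables do not carry over. Pictures are saved under pics/ and viewed, and the job is handed in when it is done.

Besides the shell and the picture viewer there is one more tool, called as name([rows], argument=value, ...), one row to a line, values as JSON. move_arm: Moves the arm, as the interface text tells. Its arguments: {"type":"object","properties":{"moves":{"type":"array","items":{"type":"array","items":{"type":"number"}}},"claw":{"type":"number"},"newtons":{"type":"number"}},"required":["moves"]}

```bash
mkdir -p pics; cat > h.py <<'E'
import numpy as np, cv2
from cell import env, read_camera, camera_info, job, models
def save(p,n): cv2.imwrite('pics/'+n,cv2.cvtColor(p,cv2.COLOR_RGB2BGR))
def cloud(d,ci):
    v,u=np.mgrid[0:420,0:560]
    P=np.stack([(u-ci['cx'])/ci['fx']*d,(v-ci['cy'])/ci['fy']*d,d],-1)
    return (P-ci['t'])@np.array(ci['R'])
E
python3 - <<'E'
from h import *
o=env.get_obs(); print({k:np.round(v,3) for k,v in o.items()}, env.nose_length)
for c in ['scene','top']:
    p,d=read_camera(c); ci=camera_info(c); save(p,c+'0.png'); W=cloud(d,ci)
    np.savez(c+'0.npz',p=p,d=d,W=W)
    for t in ['punch_mid','block','vise','pad']:
        for r in models.spot_in(t,c)[:3]: print(c,t,round(r['score'],2),np.round(r['point'],3))
E
```

```text
{'time_s': np.float64(0.0), 'qpos': array([-76.255,  18.439,  -4.015,  83.176,   1.295,  78.54 ,  -3.262]), 'joint_velocities': array([-0.103,  0.017,  0.037, -0.   , -0.001,  0.065,  0.048]), 'effort': array([-1.0000e-03, -4.9129e+01, -4.0400e-01, -3.1253e+01, -6.4000e-02,
        4.4000e-02,  0.0000e+00]), 'tool_pos': array([0.145, 0.633, 0.232]), 'tool_rot': array([-9.0110e+01, -6.0000e-03, -1.2937e+01]), 'force': array([ 0.057, -0.563,  0.419]), 'wrist_torque': array([-0.03 , -0.016, -0.014]), 'grip_width': np.float64(0.087)} 0.011
scene punch_mid 0.56 [0.585 0.223 0.055]
scene block 0.61 [ 0.593 -0.033  0.083]
scene vise 0.9 [ 0.607 -0.037  0.061]
scene pad 0.94 [0.545 0.263 0.008]
top punch_mid 0.73 [0.572 0.229 0.058]
top block 0.85 [ 0.578 -0.024  0.081]
top vise 0.68 [ 0.567 -0.026  0.062]
top pad 0.57 [0.516 0.28  0.01 ]
```

View pics/scene0.png

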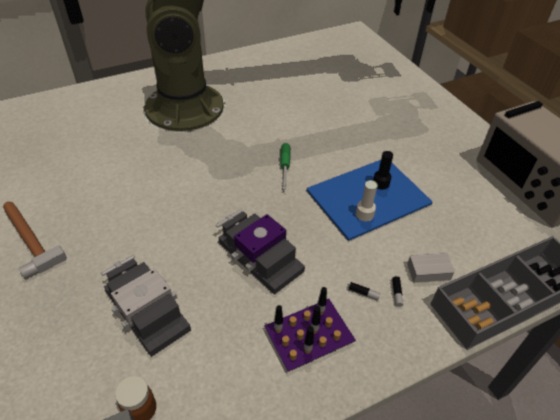

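View pics/top0.png

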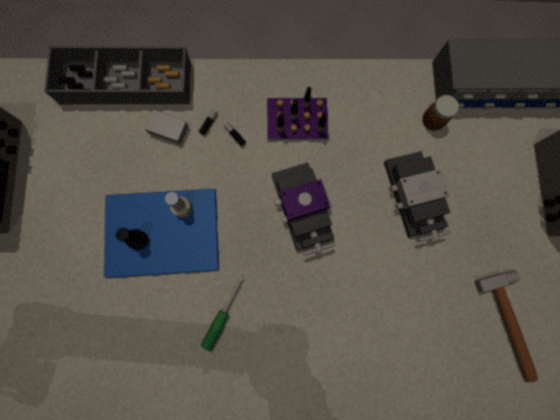

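The scene picture shows the white punch at about (367,200), with the black one behind it at (384,170). The purple block is at (261,235) in the middle vise. The top view shows the same layout, with the white punch at (180,205) and the block at (305,199). Next I measure from the depth data.

```bash
python3 - <<'E'
from h import *
for c in ['scene','top']:
    p,d=read_camera(c); ci=camera_info(c); W=cloud(d,ci)
    hsv=cv2.cvtColor(p,cv2.COLOR_RGB2HSV)
    print(c,'cam at',np.round(-np.array(ci['R']).T@ci['t'],3))
    pr=ci['R']@np.array([.146,.634,.234])+ci['t']; print('tcp px',pr[0]/pr[2]*ci['fx']+ci['cx'],pr[1]/pr[2]*ci['fy']+ci['cy'])
    for t in ['punch_mid','block','vise','pad']:
        r=models.cut_out(t,c)
        if not r: print(t,'none');continue
        for q in r[:2]:
            m=q['mask']&(d>0); P=W[m]
            ys,xs=np.where(m)
            print(t,round(q['score'],2),m.sum(),'px',int(xs.mean()),int(ys.mean()),'med',np.round(np.median(P,0),3),'z pct',np.round(np.percentile(P[:,2],[1,10,50,90,98]),4))
        m=r[0]['mask']&(d>0);P=W[m]
        if t=='block' or t=='pad':
            zt=np.percentile(P[:,2],70); Q=P[abs(P[:,2]-zt)<.006]
            rc=cv2.minAreaRect((Q[:,:2]*1000).astype(np.float32)); print('  top',zt,rc, np.median(Q[:,2]))
        if t=='vise':
            Q=P[P[:,2]>.05]; rc=cv2.minAreaRect((Q[:,:2]*1000).astype(np.float32)); print('  ',rc,np.median(Q[:,2]))
            rc=cv2.minAreaRect((P[:,:2]*1000).astype(np.float32)); print('  all',rc)
        if t=='punch_mid':
            for z in np.arange(.01,.115,.008):
                Q=P[abs(P[:,2]-z)<.004]
                if len(Q)>3: print('   z',round(z,3),len(Q),np.round(Q[:,:2].mean(0),4),np.round(np.ptp(Q[:,:2],0),4))
E
```

```text
scene cam at [ 1.17  -0.283  0.835]
tcp px 413.64533807890257 7.437704839753934
punch_mid 0.55 577 px 366 203 med [0.589 0.226 0.048] z pct [0.0096 0.0184 0.048  0.1051 0.1074]
   z 0.01 34 [0.5717 0.2357] [0.0815 0.0616]
   z 0.018 41 [0.5917 0.2229] [0.0248 0.0355]
   z 0.026 46 [0.5928 0.2249] [0.0287 0.0351]
   z 0.034 55 [0.5912 0.2245] [0.0321 0.0432]
   z 0.042 103 [0.5871 0.2279] [0.0411 0.0382]
   z 0.05 30 [0.5874 0.2271] [0.0243 0.0236]
   z 0.058 29 [0.5878 0.2285] [0.0198 0.0188]
   z 0.066 31 [0.5869 0.227 ] [0.0196 0.0201]
   z 0.074 33 [0.5876 0.2279] [0.0204 0.0186]
   z 0.082 30 [0.5876 0.2275] [0.0191 0.0175]
   z 0.09 31 [0.5872 0.228 ] [0.0192 0.0185]
   z 0.098 31 [0.5872 0.2279] [0.0191 0.0204]
   z 0.106 83 [0.5821 0.2322] [0.0249 0.0245]
block 0.73 1405 px 258 237 med [ 0.592 -0.033  0.08 ] z pct [0.0498 0.0626 0.0799 0.0819 0.0828]
  top 0.08072426755158119 ((582.6707153320312, -26.95574951171875), (63.339813232421875, 92.13700103759766), 17.878826141357422) 0.08035847356565765
vise 0.71 4070 px 260 248 med [ 0.607 -0.033  0.058] z pct [0.0018 0.0188 0.0577 
[... 1366 characters left out ...]
71753643924 ((526.989501953125, 281.8328552246094), (180.53793334960938, 240.29611206054688), 3.060617208480835) 0.011227465314031949
vise 0.82 3560 px 303 207 med [ 0.566 -0.025  0.059] z pct [0.0173 0.0212 0.0593 0.0811 0.0823]
   ((567.8439331054688, -27.149391174316406), (153.71359252929688, 89.4681396484375), 16.843902587890625) 0.0647172960691208
  all ((573.087646484375, -26.16150665283203), (196.33909606933594, 91.51704406738281), 18.941936492919922)
pad 0.96 8126 px 160 234 med [0.521 0.282 0.011] z pct [0.008  0.0094 0.0112 0.0131 0.0141]
  top 0.01197952384519238 ((526.5763549804688, 281.42431640625), (179.51638793945312, 239.5297393798828), 3.090487241744995) 0.011241017952549363
```

Both views agree on heights: punch top about 0.107, block top about 0.081 (about 11 mm high) and pad about 0.012. In the horizontal plane they differ by about 6 mm, so I'll refine that with the wrist camera.

```bash
python3 - <<'E'
from h import *
ci=camera_info('wrist'); o=env.get_obs()
C=-np.array(ci['R']).T@ci['t']; print(C-o['tool_pos'],np.round(ci['R'],3),ci['fx'],ci['cx'],ci['cy'])
from scipy.spatial.transform import Rotation as R
T=R.from_euler('xyz',o['tool_rot'],degrees=True).as_matrix(); print('cam in tool',T.T@(C-o['tool_pos']))
print(T.T@(np.array([.58,.234,.232])-o['tool_pos'])*1000)
E
```

```text
[-0.08011381  0.01844964  0.15132272] [[ 0.224  0.975  0.   ]
 [ 0.93  -0.214  0.298]
 [ 0.291 -0.066 -0.955]] 306.5758757857457 281.4128257595586 205.38590194519284
cam in tool [-8.22044136e-02 -1.51326163e-01  6.86270123e-05]
[ 512.8756428     1.58069094 -292.15793574]
```

move_arm([
  [38,0,-22,0,0,0],
  [76,0,-44,0,0,0],
  [114,0,-65,0,0,0],
  [152,0,-87,0,0,0],
  [190,0,-108,0,0,0],
  [226,0,-129,0,0,0],
  [262,0,-149,0,0,0],
  [298,0,-170,0,0,0],
  [334,0,-190,0,0,0],
  [370,0,-211,0,0,0],
  [406,0,-231,0,0,0],
  [440,0,-251,0,0,0],
  [460,0,-262,0,0,0],
  [460,0,-262,0,0,0],
  [460,0,-262,0,0,0],
], claw=60)

```text
time_s: 2.25
tool_pos: [0.5367, 0.2729, 0.2335]
tool_rot: [-90.0, -0.0, -13.2]
force: [0.1, 0.3, 0.1]
grip_width: 0.0599
```

```bash
cat >> h.py <<'E'
def ring(W,mask,z0,tol=.004):
    Q=W[mask&(abs(W[...,2]-z0)<tol)]
    (c,r)=cv2.minEnclosingCircle((Q[:,:2]*1000).astype(np.float32)); return len(Q),np.round(Q.mean(0),4),np.round(c,1),round(r,1)
E
python3 - <<'E'
from h import *
o=env.get_obs();ci=camera_info('wrist');p,d=read_camera('wrist');save(p,'w1.png');W=cloud(d,ci)
print(o['tool_pos'])
r=models.cut_out('punch_mid','wrist')
for q in r[:3]:
    m=q['mask'];P=W[m&(d>0)];print(q['score'],m.sum(),np.median(P,0),np.percentile(P[:,2],[1,98]))
    zt=np.percentile(P[:,2],95)
    for z in [zt,.085,.07,.043]: 
        if (m&(abs(W[...,2]-z)<.004)).sum()>5: print(z,ring(W,m,z))
E
```

```text
[0.53667943 0.27288946 0.23351532]
0.88 1571 [0.57187252 0.23893326 0.06837004] [0.01194469 0.10804572]
0.10767070586254156 (488, array([0.5793, 0.2355, 0.107 ]), array([579.9, 235.3]), 13.0)
0.085 (72, array([0.5712, 0.2396, 0.0852]), array([577.5, 235.9]), 12.7)
0.07 (56, array([0.5705, 0.2392, 0.0701]), array([576. , 236.6]), 11.8)
0.043 (406, array([0.5728, 0.2388, 0.0427]), array([579.9, 235.6]), 20.6)
```

View pics/w1.png

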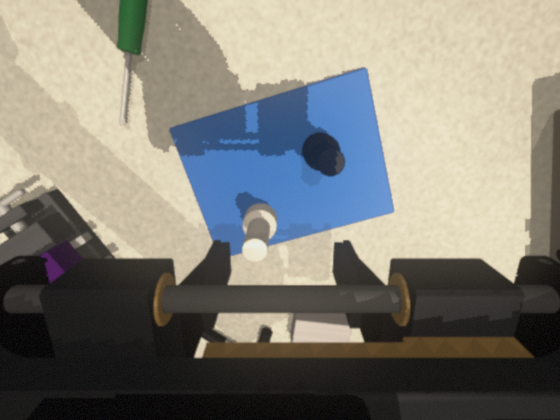

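The wrist camera puts the punch axis at (0.5797, 0.2354). The top ring radius is 13.0 mm and the foot 20.6 mm, both as specified. It is clear of the black punch, so I'll move over it and descend.

move_arm([
  [25,0,-13,0,0,0],
  [50,0,-27,0,0,0],
  [50,20,-27,0,0,0],
  [50,50,-27,0,0,0],
  [50,80,-27,0,0,0],
  [50,105,-27,0,0,0],
  [50,125,-27,0,0,0],
  [50,145,-27,0,0,0],
  [50,160,-27,0,0,0],
  [50,169,-27,0,0,0],
  [50,169,-27,0,0,0],
  [50,169,-27,0,0,0],
])

```text
time_s: 3.35
tool_pos: [0.5773, 0.239, 0.0647]
tool_rot: [-90.0, 0.0, -12.8]
force: [-0.7, -0.3, 0.6]
grip_width: 0.0603
```

```bash
python3 - <<'E'
from h import *
p,d=read_camera('wrist');save(p,'w2.png')
p,d=read_camera('scene');save(cv2.resize(p[100:300,250:530],(784,560)),'s2.png')
E
```

```text
(no output)
```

View pics/w2.png

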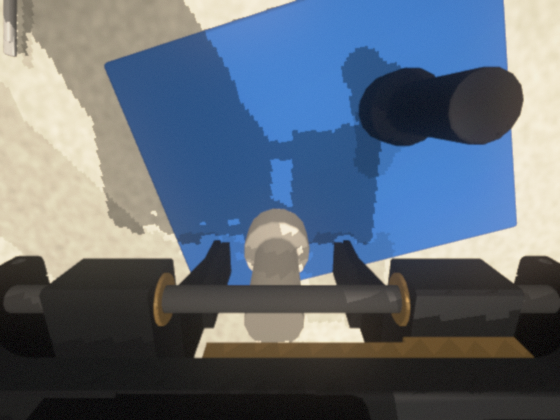

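View pics/s2.png

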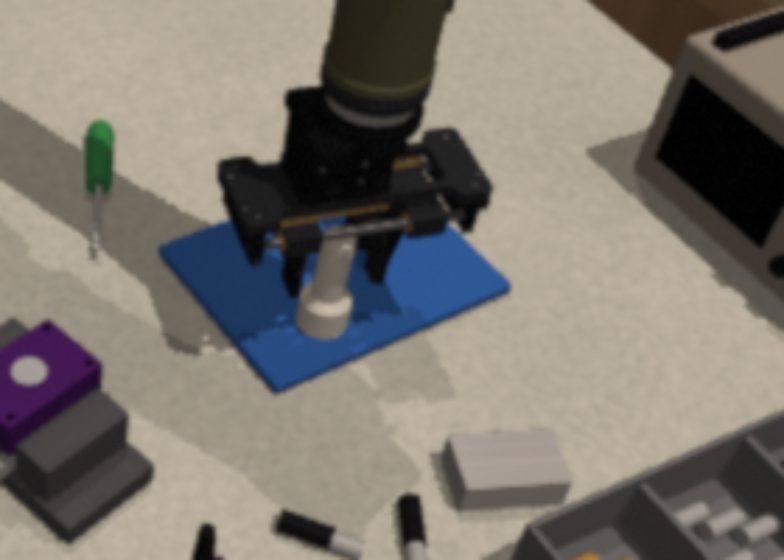

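The punch (275,290) stands between the fingers (230 and 340). It is about 3 mm off in x and z, so I'll correct that and close.

move_arm([
  [3,0,-3,0,0,0],
  [3,0,-3,0,0,0],
  [3,0,-3,0,0,0],
])

```text
time_s: 3.7
tool_pos: [0.5809, 0.2337, 0.0655]
tool_rot: [-90.0, -0.1, -13.0]
force: [0.4, 0.4, 0.7]
grip_width: 0.06
```

move_arm([
  [0,0,0,0,0,0],
  [0,0,0,0,0,0],
  [0,0,0,0,0,0],
  [0,0,0,0,0,0],
  [0,0,0,0,0,0],
  [0,0,0,0,0,0],
  [0,0,0,0,0,0],
], claw=0, newtons=55)

```text
time_s: 4.28
tool_pos: [0.5801, 0.2342, 0.0645]
tool_rot: [-90.0, 0.0, -12.9]
force: [-0.5, 0.4, 0.2]
grip_width: 0.025
```

move_arm([
  [0,-25,0,0,0,0],
  [0,-55,0,0,0,0],
  [0,-90,0,0,0,0],
  [0,-120,0,0,0,0],
  [12,-130,-20,0,0,0],
  [30,-130,-48,0,0,0],
  [48,-130,-78,0,0,0],
  [66,-130,-107,0,0,0],
  [84,-130,-136,0,0,0],
  [102,-130,-165,0,0,0],
  [118,-130,-190,0,0,0],
  [130,-130,-210,0,0,0],
  [130,-130,-210,0,0,0],
  [130,-130,-210,0,0,0],
  [130,-130,-210,0,0,0],
])

```text
time_s: 5.53
tool_pos: [0.6595, 0.0014, 0.194]
tool_rot: [-90.0, 0.1, -12.9]
force: [0.8, 0.1, -1.4]
grip_width: 0.025
```

```bash
cat > blk.py <<'E'
from h import *
import sys
o=env.get_obs();ci=camera_info('wrist');p,d=read_camera('wrist');save(p,sys.argv[1]);W=cloud(d,ci)
print(o['tool_pos'],o['tool_rot'],o['force'],o['grip_width'])
def rect(p,d,W):
    hsv=cv2.cvtColor(p,cv2.COLOR_RGB2HSV)
    pm=((hsv[...,0]>125)&(hsv[...,0]<160)&(hsv[...,1]>80)&(d>0)&(W[...,2]>.055)&(W[...,2]<.1)&(np.hypot(W[...,0]-.58,W[...,1]+.027)<.1)).astype(np.uint8)
    pm=cv2.morphologyEx(pm,cv2.MORPH_OPEN,np.ones((3,3)))>0
    P=W[pm]
    if len(P)<20: print('no purple');return
    zt=np.percentile(P[:,2],60);Q=P[abs(P[:,2]-zt)<.005]
    print(pm.sum(),'z',np.median(Q[:,2]),cv2.minAreaRect((Q[:,:2]*1000).astype(np.float32)))
rect(p,d,W)
for c in ['wrist']+sys.argv[2:]:
    if c!='wrist':
        p,d=read_camera(c);W=cloud(d,camera_info(c));save(p,c+sys.argv[1]);print(c);rect(p,d,W)
    r=models.cut_out('block',c)
    for q in r[:1]:
        m=q['mask']&(d>0);P=W[m];zt=np.percentile(P[:,2],60);Q=P[abs(P[:,2]-zt)<.005];print('net',q['score'],np.median(Q[:,2]),cv2.minAreaRect((Q[:,:2]*1000).astype(np.float32)))
E
python3 blk.py w3.png top scene
```

```text
[0.65949272 0.00137608 0.19400568] [-8.99504263e+01  7.28389683e-02 -1.29051158e+01] [ 0.78132063  0.10522503 -1.41680741] 0.025020017549147226
5392 z 0.08158269172538646 ((581.2831420898438, -21.20824432373047), (59.22738265991211, 79.01393127441406), 17.127939224243164)
net 0.65 0.08160749410279727 ((582.8463745117188, -25.6094970703125), (60.23882293701172, 89.96915435791016), 16.958932876586914)
top
no purple
scene
1178 z 0.0804063797202913 ((583.0057373046875, -26.745620727539062), (62.0226936340332, 91.25218200683594), 17.83418846130371)
net 0.62 0.08041433768701582 ((583.6881103515625, -26.44607925415039), (60.5400505065918, 91.4045181274414), 17.834190368652344)
```

View pics/w3.png

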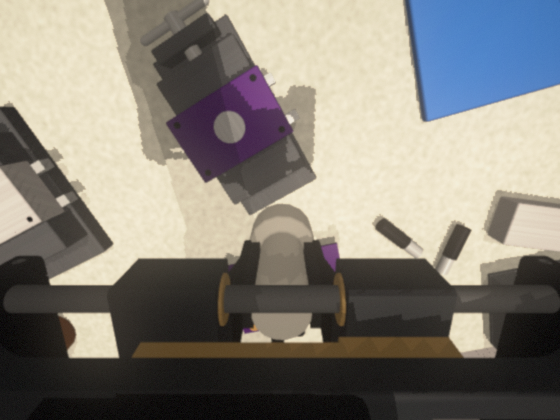

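The wrist picture shows the block disc at (229,127) and the punch held at (283,260). The block centre is at (0.583, -0.026) with its top at 0.0815, and the views agree. I'll move over it and lower the foot close to the top.

move_arm([
  [-17,0,-11,0,0,0],
  [-34,0,-22,0,0,0],
  [-51,0,-33,0,0,0],
  [-68,0,-44,0,0,0],
  [-68,10,-44,0,0,0],
  [-68,25,-44,0,0,0],
  [-68,38,-44,0,0,0],
  [-68,48,-44,0,0,0],
  [-68,48,-44,0,0,0],
  [-68,48,-44,0,0,0],
])

```text
time_s: 6.67
tool_pos: [0.5835, -0.0271, 0.1456]
tool_rot: [-90.0, 0.1, -12.9]
force: [-0.0, 0.1, -0.6]
grip_width: 0.025
```

```bash
python3 - <<'E'
from h import *
p,d=read_camera('wrist');save(p,'w4.png')
p,d=read_camera('scene');save(cv2.resize(p[140:340,150:430],(784,560)),'s4.png')
E
```

```text
(no output)
```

View pics/s4.png

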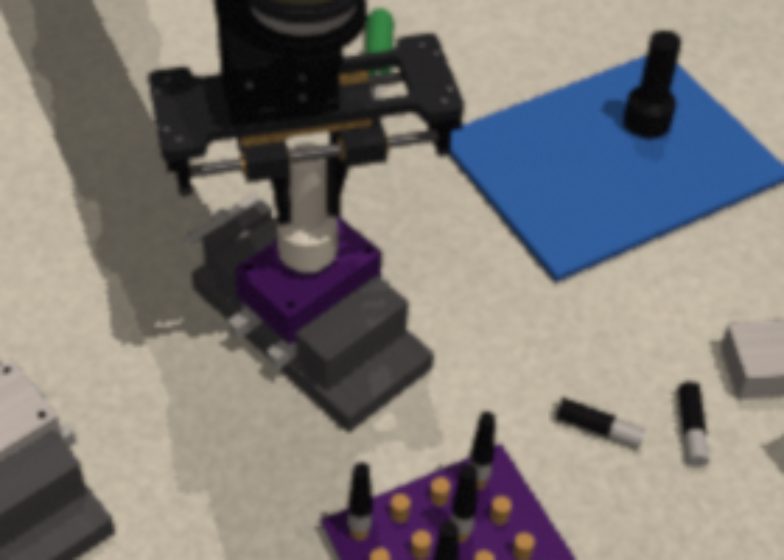

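View pics/w4.png

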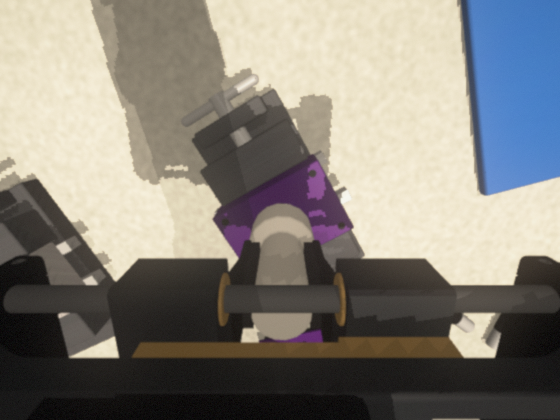

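The foot is just above the middle of the block, at (307,250) in the enlarged scene picture. Now I'll press slowly.

move_arm([
  [0,4,0,0,0,0],
  [0,8,0,0,0,0],
  [0,10,0,0,0,0],
  [0,12,0,0,0,0],
  [0,13,0,0,0,0],
  [0,14,0,0,0,0],
  [0,15,0,0,0,0],
  [0,16,0,0,0,0],
  [0,16,0,0,0,0],
  [0,16,0,0,0,0],
])

```text
time_s: 7.6
tool_pos: [0.5837, -0.0273, 0.1317]
tool_rot: [-90.0, -0.0, -12.9]
force: [-3.8, -0.0, 5.6]
grip_width: 0.0248
```

move_arm([
  [0,1,0,0,0,0],
  [0,2,0,0,0,0],
  [0,3,0,0,0,0],
  [0,4,0,0,0,0],
  [0,5,0,0,0,0],
  [0,6,0,0,0,0],
  [0,6,0,0,0,0],
])

```text
time_s: 8.18
tool_pos: [0.5837, -0.0274, 0.1258]
tool_rot: [-90.0, -0.0, -12.9]
force: [-3.1, 0.8, 5.8]
grip_width: 0.0254
```

move_arm([
  [0,1,0,0,0,0],
  [0,2,0,0,0,0],
  [0,3,0,0,0,0],
  [0,3,0,0,0,0],
])

```text
time_s: 8.52
tool_pos: [0.5837, -0.0274, 0.1228]
tool_rot: [-90.0, -0.0, -12.9]
force: [-3.3, 0.2, 6.0]
grip_width: 0.0251
```

move_arm([
  [0,0.5,0,0,0,0],
  [0,1,0,0,0,0],
  [0,1.5,0,0,0,0],
  [0,1.5,0,0,0,0],
])

```text
time_s: 8.85
tool_pos: [0.5838, -0.0274, 0.1224]
tool_rot: [-89.9, -0.0, -12.9]
force: [-5.6, 0.0, 10.9]
grip_width: 0.0253
```

```bash
python3 blk.py w5.png scene
```

```text
[ 0.58381785 -0.02737817  0.12240062] [-8.99456382e+01 -9.87453529e-03 -1.29405434e+01] [-5.62531048  0.02027941 10.89579039] 0.025347212205092826
4298 z 0.07013472377263813 ((582.30517578125, -25.501300811767578), (59.82465362548828, 87.66339111328125), 16.413671493530273)
net 0.9 0.07011990235201533 ((582.7701416015625, -25.529739379882812), (60.230037689208984, 89.75234985351562), 16.875404357910156)
scene
728 z 0.0689680265866964 ((583.6674194335938, -26.634769439697266), (61.43086624145508, 90.53225708007812), 16.486629486083984)
net 0.84 0.06893092691166007 ((583.533447265625, -26.657630920410156), (61.43179702758789, 90.61844635009766), 16.78451156616211)
```

The top is at 0.070 from both cameras (0.0815 and 0.0804 before) and the force is climbing, so it has seated. One more short press to confirm, then retreat.

move_arm([
  [0,1,0,0,0,0],
  [0,2,0,0,0,0],
  [0,2,0,0,0,0],
  [0,2,0,0,0,0],
])

```text
time_s: 9.38
tool_pos: [0.5839, -0.0274, 0.1223]
tool_rot: [-89.9, -0.0, -13.0]
force: [-9.6, 0.3, 21.7]
grip_width: 0.0254
```

move_arm([
  [0,-5,0,0,0,0],
  [0,-15,0,0,0,0],
  [0,-35,0,0,0,0],
  [0,-55,0,0,0,0],
  [-4,-65,16,0,0,0],
  [-12,-65,46,0,0,0],
  [-20,-65,78,0,0,0],
  [-28,-65,110,0,0,0],
  [-36,-65,142,0,0,0],
  [-44,-65,174,0,0,0],
  [-52,-65,206,0,0,0],
  [-59,-65,234,0,0,0],
  [-64,-65,254,0,0,0],
  [-64,-65,254,0,0,0],
  [-64,-65,254,0,0,0],
])

```text
time_s: 10.63
tool_pos: [0.5777, 0.2364, 0.1827]
tool_rot: [-90.0, 0.0, -12.7]
force: [-0.2, -0.9, -2.1]
grip_width: 0.0249
```

```bash
python3 - <<'E'
from h import *
o=env.get_obs();print(o['tool_pos'])
for c in ['wrist','scene','top']:
    ci=camera_info(c);p,d=read_camera(c);W=cloud(d,ci);save(p,c+'6.png')
    r=models.cut_out('punch_mid',c)
    if r:
        m=r[0]['mask']&(d>0);P=W[m];print(c,r[0]['score'],len(P),np.percentile(P[:,2],[1,2,5,50,98]))
        for z in np.arange(.125,.235,.01):
            k=m&(abs(W[...,2]-z)<.005)
            if k.sum()>8: print(round(z,3),ring(W,m,z,.005))
    rect=None
    for t in ['block']:
        q=models.cut_out(t,c)
        if q:
            P=W[q[0]['mask']&(d>0)];print('block',np.percentile(P[:,2],[50,70,90]))
E
```

```text
[0.57766101 0.23644464 0.18274057]
wrist 0.74 5123 [0.13442267 0.13694445 0.14371782 0.19270987 0.22609889]
0.135 (172, array([0.5602, 0.2402, 0.1363]), array([569.3, 237.2]), 19.0)
0.145 (249, array([0.5606, 0.2402, 0.1453]), array([571.4, 237.6]), 19.7)
0.155 (555, array([0.5621, 0.2399, 0.1569]), array([572. , 237.5]), 19.9)
0.165 (848, array([0.566 , 0.2394, 0.1631]), array([570.5, 238.2]), 17.7)
0.175 (293, array([0.5673, 0.2388, 0.1751]), array([570.9, 238.1]), 13.2)
0.185 (341, array([0.5672, 0.2385, 0.1852]), array([573.4, 237.2]), 12.0)
0.195 (399, array([0.5672, 0.2389, 0.1952]), array([573. , 237.4]), 11.9)
0.205 (486, array([0.5672, 0.2388, 0.2052]), array([572.8, 237.3]), 11.9)
0.215 (464, array([0.5664, 0.2389, 0.2147]), array([570.7, 237.7]), 10.8)
0.225 (1309, array([0.5812, 0.2358, 0.2252]), array([577.7, 237.4]), 13.5)
block [0.0692049  0.06993546 0.07060823]
scene 0.95 562 [0.13028262 0.13142926 0.13470602 0.16246425 0.22468208]
0.135 (62, array([0.5907, 0.2218, 0.1356]), array([581.1, 229.6]), 20.3)
0.145 (71, array([0.5905, 0.2212, 0.145 ]), array([582.4, 228.3]), 20.0)
0.155 (103, array([0.5889, 0.2236, 0.1558]), array([580.7, 230.9]), 21.3)
0.165 (86, array([0.5881, 0.2268, 0.1635]), array([582.3, 229.5]), 18.5)
0.175 (39, array([0.588 , 0.2278, 0.1754]), array([586. , 227.1]), 16.7)
0.185 (39, array([0.588 , 0.2301, 0.1846]), array([585.1, 232.6]), 13.0)
0.195 (41, array([0.5879, 0.2272, 0.1947]), array([584. , 231.6]), 12.8)
0.205 (45, array([0.5881, 0.228 , 0.205 ]), array([587.4, 227.8]), 11.9)
0.215 (39, array([0.5883, 0.2273, 0.2156]), array([586.7, 228.7]), 10.9)
0.225 (30, array([0.5871, 0.2327, 0.2236]), array([584.5, 231.5]), 10.3)
block [0.06852379 0.06945633 0.07046279]
block [0.06896455 0.06968601 0.07070952]
```

View pics/scene6.png

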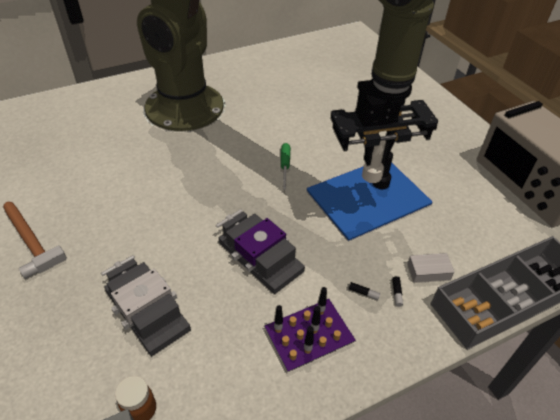

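View pics/wrist6.png

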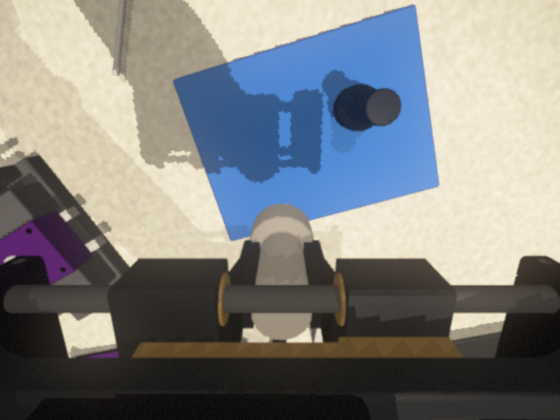

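The block reads home at about 0.070 in all three cameras. The punch is straight in the grip, with its foot underside at about 0.130, and sits over the pad's right part, well clear of the black punch at (365,105). I'll set it down.

move_arm([
  [0,20,0,0,0,0],
  [0,45,0,0,0,0],
  [0,70,0,0,0,0],
  [0,90,0,0,0,0],
  [0,102,0,0,0,0],
  [0,110,0,0,0,0],
  [0,114,0,0,0,0],
  [0,116,0,0,0,0],
  [0,117,0,0,0,0],
  [0,118,0,0,0,0],
  [0,118,0,0,0,0],
  [0,118,0,0,0,0],
])

```text
time_s: 12.08
tool_pos: [0.5787, 0.2348, 0.0659]
tool_rot: [-89.9, -0.1, -12.9]
force: [0.1, 0.9, -2.1]
grip_width: 0.0251
```

move_arm([
  [0,0.5,0,0,0,0],
  [0,1,0,0,0,0],
  [0,1.5,0,0,0,0],
  [0,1.5,0,0,0,0],
  [0,1.5,0,0,0,0],
])

```text
time_s: 12.5
tool_pos: [0.5785, 0.2347, 0.0644]
tool_rot: [-90.0, -0.0, -12.9]
force: [-1.6, 0.2, 5.3]
grip_width: 0.0254
```

It's in contact with the pad, so I'll release gently.

move_arm([
  [0,0,0,0,0,0],
  [0,0,0,0,0,0],
  [0,0,0,0,0,0],
  [0,0,0,0,0,0],
  [0,0,0,0,0,0],
  [0,0,0,0,0,0],
  [0,0,0,0,0,0],
], claw=60)

```text
time_s: 13.08
tool_pos: [0.5782, 0.2345, 0.0634]
tool_rot: [-90.0, 0.0, -12.9]
force: [-0.2, 0.1, -0.4]
grip_width: 0.0577
```

move_arm([
  [0,-10,0,0,0,0],
  [0,-25,0,0,0,0],
  [0,-45,0,0,0,0],
  [0,-70,0,0,0,0],
  [0,-100,0,0,0,0],
  [0,-130,0,0,0,0],
  [0,-160,0,0,0,0],
  [-20,-180,0,0,0,0],
  [-45,-180,20,0,0,0],
  [-45,-180,20,0,0,0],
  [-45,-180,20,0,0,0],
  [-45,-180,20,0,0,0],
])

```text
time_s: 14.08
tool_pos: [0.5388, 0.2639, 0.244]
tool_rot: [-90.0, -0.0, -12.9]
force: [0.9, -0.2, -0.4]
grip_width: 0.0601
```

```bash
python3 - <<'E'
from h import *
for c in ['wrist','scene','top']:
    ci=camera_info(c);p,d=read_camera(c);W=cloud(d,ci);save(p,c+'7.png')
    r=models.cut_out('punch_mid',c)
    if r:
        m=r[0]['mask']&(d>0);P=W[m];print(c,r[0]['score'],len(P),np.percentile(P[:,2],[2,98]))
        for z in [.043,.085,.107]:
            k=m&(abs(W[...,2]-z)<.005)
            if k.sum()>8: print(round(z,3),ring(W,m,z,.005))
    q=models.cut_out('block',c)
    if q: P=W[q[0]['mask']&(d>0)];print('block',np.median(P,0),np.percentile(P[:,2],[50,70,90]))
E
```

```text
wrist 0.72 1437 [0.01254004 0.10816936]
0.043 (404, array([0.5708, 0.2382, 0.0428]), array([578. , 235.4]), 20.7)
0.085 (69, array([0.5691, 0.2386, 0.0852]), array([575.5, 235.8]), 12.5)
0.107 (485, array([0.5772, 0.2352, 0.1068]), array([578.3, 234.8]), 13.1)
scene 0.66 568 [0.01324462 0.10717765]
0.043 (123, array([0.5855, 0.2282, 0.0422]), array([579.9, 232.9]), 20.6)
0.085 (44, array([0.5855, 0.2273, 0.0848]), array([581. , 231.5]), 12.3)
0.107 (86, array([0.5802, 0.2323, 0.1056]), array([579.9, 232.8]), 13.5)
block [ 0.58822673 -0.03385336  0.06858171] [0.06858171 0.06947679 0.07071324]
top 0.58 317 [0.01160695 0.10693773]
0.043 (125, array([0.5706, 0.2286, 0.0423]), array([575.3, 235.1]), 20.0)
0.085 (18, array([0.5707, 0.2274, 0.0839]), array([573.9, 230.9]), 11.3)
0.107 (12, array([0.5731, 0.2257, 0.1059]), array([573.6, 226.2]), 7.1)
block [ 0.57849372 -0.02223408  0.06895075] [0.06895075 0.06967342 0.07070981]
```

View pics/scene7.png

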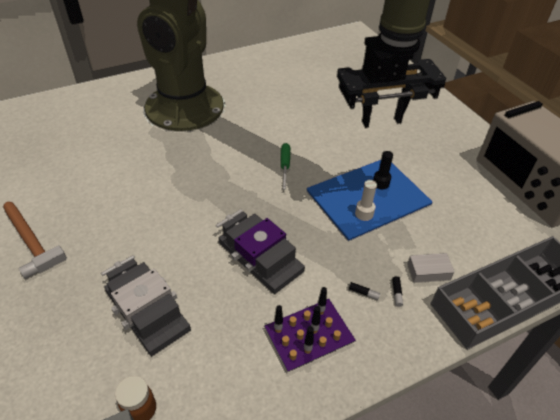

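The punch is upright on the pad at (366,202), the block is seated, and the gripper is clear. Handing in.

```bash
python3 -c "
from h import *
print(job.sign_off())"
```

```text
the job is handed in; nothing more can be done
None
```

The purple block is pressed home with the white punch, the punch is back upright on the blue pad, and the job is handed in. The last clock reading was about 14 s of the 45 s allowed.

- **Pressing:** The block went down at about 6 N. At the seat it stopped dead while the force rose to about 22 N.
- **Block:** Its top dropped from about 0.081 m to about 0.070 m. All three cameras agreed while the punch was still held. After release, the scene and top cameras read the same height, but the wrist camera had no block detection.
- **Punch:** In the wrist camera its foot and top centres lie within 1 mm of each other at (0.578, 0.235) and its top is at 0.107 m, so it stands upright. The scene camera agrees within about 3 mm. It is over the pad and clear of the black punch.
- **Gripper:** It is open and well above everything. It never came near the block.
- **Disagreements:** The top camera put the punch's top-ring centre about 10 mm off in y. That fit had only 12 pixels because the arm partly hid it, so I did not use it. The top camera also once labelled the pad as the block, which I ignored.

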